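Restock and close the treat box

TASK

Lay the wafer bar flat on the floor of the wooden treat box, in the empty front compartment, label side up as it lies now, with its long side flush against the inside of the box's front wall, and let go of it. Then lower the lid gently, without slamming or forcing it, and press its front edge down until the sprung catch snaps over and the lid is fully shut. Leave the coffee pods in their places, and do not shift or tip the sweet jar, the mug or the teaspoon.

Things in the scene. Friction and masses are not known exactly. Their poses are not given: they have to be found in the camera images.
- treat_box: Light-wood box fixed to the counter, 184 (its x) x 220 (y) x 60 high, walls 8, floor 6. Origin: centre of the underside; x points from the front wall (at -x, near the robot) to the hinged far wall. A low divider along y, 5 thick, its top 26 above the counter, leaves an empty front compartment 96 (x) x 204 (y) and a rear one 67 (x) with three coffee pods.
- front_inside (a point): Point at the foot of the front wall's inner face, mid-length, on the box's inside floor (6 above the counter). Axes as the box's: x points into the box, away from the front wall, y along the wall.
- lid (a joint): Lid angle in rad: 0 fully shut, grows as it opens, 1.57 upright, at most 1.9. The stiff hinge holds it where it is left. In the last 0.07 rad the bump on its brass tongue meets the sprung catch in the middle of the front wall: it takes about 13 N down at the front edge to snap past, at about 0.03 rad; then the catch holds it.
- lid_hinge (a point): On the hinge axis, mid-length, at the top of the box's far wall, 60 above the counter (fixed on the box, axes as the box's; the hinge runs along y).
- lid_edge (a point): Middle of the lid's free (front) edge, on its outer (upper when shut) face. The lid is a white board 197 from the hinge to this edge, 226 along the hinge, 10 thick; outer face 10.5 from the hinge axis (70.5 above the counter when shut). A brass tongue 30 wide hangs 26 below the lid's underside at the middle of this edge.
- wafer_bar: Wrapped wafer bar lying flat on the counter, red with a yellow middle, 116 (its x) x 26 (its y) x 18 high, about 60 g. Origin: centre of its underside.
- pod_0: Coffee pod (green), upright in the rear compartment, 39 diameter x 26 high; origin: centre of its underside.
- pod_1: Coffee pod (copper), same size.
- pod_2: Coffee pod (orange), same size.
- sweet_jar: Amber glass sweet jar with a steel cap, 80 diameter x 100 high, standing on the counter. Origin: centre of its underside. Bystander.
- mug: White mug, 80 diameter x 90 high, handle at its +y. Origin: centre of its underside. Bystander.
- teaspoon: Teaspoon 140 long lying along its x. Bystander.
There are look-alikes about, which are no part of the job. What is meant by the wafer_bar is not black or purple, and is the smaller of those in its own colour.

How it is judged:
By the outcome, as a careful person would: the job done as asked, in the order asked, and still so for the second after the job is handed in, with the robot touching nothing.
It also fails if it takes over 72 s, if anything falls off the work surface, if the arm or the gripper's body presses on something with over 40 N, if the wrist force passes 120 N, or if a joint passes its speed limit or range.

ROBOT

A 6-joint arm with a two-finger parallel gripper is mounted at the origin on the work surface. World frame = base frame: x ahead of the robot, y to its left, z up, the work surface at z = 0. Lengths are in m, angles in rad, forces in N, time in s.
With the tool pointing down it reaches from about 0.25 to 0.775 m from the base axis. Payload 4 kg.
Tool frame: the origin (TCP) lies on the centre line of the jaws, within the pads' length; the fingertips stand tip_extent ahead of it and the grasp point (between the pads) is the TCP (tip_extent is the distance from the TCP to the fingertips, in m); z points along the fingers, y is the line along which they close (so a half turn about z gives the same grasp; the last joint's range is limited). The gripper opens to 94 mm and grips with 3 to 60 N. Pads are 16 mm wide; open, the fingers measure 119 mm over their backs; the gripper's body (75 mm by 177 mm) begins 78 mm behind the grasp point.
Start: joints at [-1.288, 0.087, 1.371, -0, 1.684, -0.103], TCP at [0.207, -0.51, 0.188] pointing down, gripper open.
Joint ranges: [-3.1, 3.1], [-0.76, 2.03], [0.27, 2.55], [-1.08, 4.22], [0.17, 2.65], [-2.57, 2.57]. Speed limits (rad/s): [2.79, 2.79, 3.14, 3.14, 3.14, 3.14].

INTERFACE

Orientations are given as a 3x3 rotation matrix whose columns are the frame's x, y, z axes.
In Python, from station import state, snapshot, sign_off, tip_extent gives the robot as it stands.
- The arm moves only by the tool jog_arm, never from a script. Its argument "increments" is a list that holds one entry, the list of rows, each a list of 7 numbers: the shift along the world's x, y, z normalised to -1 to 1, where 1 is 30 mm, then the turn, a rotation vector about the world's x, y, z normalised to -1 to 1, where 1 is 0.08 rad, then the closure, from -1 (fully open) to 1 (shut), so that 0 is half open. In form: [[[x, y, z, wx, wy, wz, claw], ...]]. A call has 1 to 8 rows; each row shifts and turns the commanded pose from where the row before left it; what a row does not reach is not made up. A row lasts 1/12 s, in which the tool goes at most 41.7 mm and 7.16 degrees, less where a joint would pass 70% of its speed; a pose out of reach is approached as far as the arm can. A call with a number of a shift or a turn outside -1 to 1 is refused whole. A call with a gripper value outside its range is refused whole. The fingers move at their own pace and stop on an object; the grip force is fixed at half the most. Time passes only in rows, so rows that do not move let the fingers close. It gives the time, the measured TCP pose, the force, the opening and the grip force at its end, in the units of the state.
- state(): the state, without advancing time (a new reading comes with each control period).
- snapshot(name): name is "side" or "top" or "wrist"; returns a dict with "pixels" (420x560x3 uint8, red, green, blue), "fx", "fy", "cx", "cy" (pixels), "D" ([k1, k2, p1, p2, k3] as OpenCV has them; the pictures are not rectified), "extrinsics" (4x4, takes a point from world to camera coordinates). Camera axes: x right, y up, looking along -z (the intrinsics and any distortion apply to the point x, -y, -z); pixel columns grow to the right and rows downward; lengths in m; the calibration is good to about 2 mm. A picture is of the moment at which its call begins. There is no depth.
- sign_off(): hands the job in; it is judged then, once.
The state is a dict: "time_s": time; "joints": joint angles; "qvel": joint speeds; "effort": joint torques, N m; "eef_pos": TCP position; "tool_rot": TCP orientation; "ft_force": force on the tool from outside, world axes, zero at the start; "wrist_torque": the same for the moment, N m; "opening": opening from 0.0 (shut) to 1.0 (fully open); "gripper_force": force on a finger pad.
Only numpy, scipy, OpenCV 4.12 (cv2) and the standard library are available. Lean on these libraries where they do the work, as an engineer would, in place of code of your own. Each camera call takes 0.05 s, during which the arm holds its last target. There are 200 camera calls.

## Working session

There is one attempt and no reset: what is moved stays moved. The work goes in short steps, Python scripts to look and compute and a tool call to move; the robot and the scene stay as the last step left them, time stands still between calls to the robot, and variables do not carry over. Pictures are saved under pics/ and viewed, at most 10 in all, crops included, and the job is handed in when it is done.

Besides the shell and the picture viewer there is one more tool, called after "Emit:" as name(argument=value, ...) on one line, values as JSON. jog_arm: Moves the arm, as the interface text tells. Scaled input: -1 to 1 covers 30 mm each way for a shift and 0.08 rad each way for a turn. Its arguments: {"type":"object","properties":{"increments":{"type":"array","items":{"type":"array","items":{"type":"array","items":{"type":"number"}}}}},"required":["increments"]}

```bash
mkdir -p pics; cat > h.py <<'E'
import numpy as np, cv2
from station import state, snapshot, sign_off, tip_extent
def save(s,fn,crop=None,k=1):
    p=s["pixels"][:,:,::-1]
    if crop: a,b,c,d=crop; p=p[b:d,a:c]
    cv2.imwrite("pics/"+fn,cv2.resize(p,None,fx=k,fy=k,interpolation=cv2.INTER_CUBIC))
def KD(s): return np.array([[s["fx"],0,s["cx"]],[0,s["fy"],s["cy"]],[0,0,1.]]),np.array(s["D"],float)
def proj(s,P):
    P=np.atleast_2d(P).astype(float);E=np.array(s["extrinsics"]);c=P@E[:3,:3].T+E[:3,3];c=c*[1,-1,-1]
    K,D=KD(s);return cv2.projectPoints(c,np.zeros(3),np.zeros(3),K,D)[0][:,0]
def onz(s,px,z):
    K,D=KD(s);E=np.array(s["extrinsics"]);u=cv2.undistortPoints(np.array(px,float).reshape(-1,1,2),K,D)[:,0]
    d=np.c_[u[:,0],-u[:,1],-np.ones(len(u))]@E[:3,:3];o=-E[:3,:3].T@E[:3,3]
    return o+d*((z-o[2])/d[:,2])[:,None]
E
python3 - <<'E'
from h import *
for n in ("top","side"):
    s=snapshot(n); save(s,n+"0.png",k=1.42); E=np.array(s["extrinsics"]); print(n,-E[:3,:3].T@E[:3,3],s["fx"],s["D"])
print(state(),tip_extent() if callable(tip_extent) else tip_extent)
E
```

```text
top [ 0.35316069 -0.01303507  1.24595487] 467.72203886526654 [0.00839246 0.         0.         0.         0.        ]
side [ 0.1335683  -0.94275409  0.67966612] 391.2412572644819 [-0.02592992  0.          0.          0.          0.        ]
{'time_s': 0.1, 'joints': array([-1.28811174e+00,  8.79079628e-02,  1.37208853e+00, -9.54148189e-06,
        1.68361029e+00, -1.03116313e-01]), 'qvel': array([-0.00032272, -0.0010269 , -0.00442273,  0.00040562,  0.00032686,
       -0.00016231]), 'effort': array([ 1.98089299e-03, -3.41252804e+01, -3.03301656e+01,  7.19242170e-02,
        3.04192014e-02, -1.04615067e-04]), 'eef_pos': array([ 0.20680143, -0.50906894,  0.18681398]), 'tool_rot': array([[ 9.26497806e-01,  3.76299734e-01, -5.70914310e-04],
       [ 3.76300115e-01, -9.26495814e-01,  1.93154152e-03],
       [ 1.97888840e-04, -2.00440410e-03, -9.99997972e-01]]), 'ft_force': array([-0.29749484, -0.02499228, -0.05011247]), 'wrist_torque': array([-0.00254236,  0.03556596,  0.01856966]), 'gripper_force': 0.0, 'opening': 0.9985521259765721} 0.019
```

View pics/top0.png

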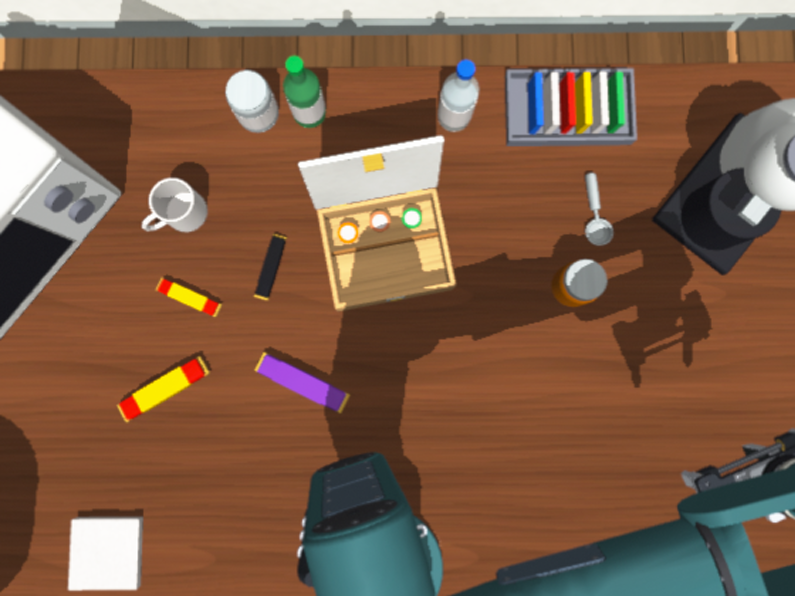

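View pics/side0.png

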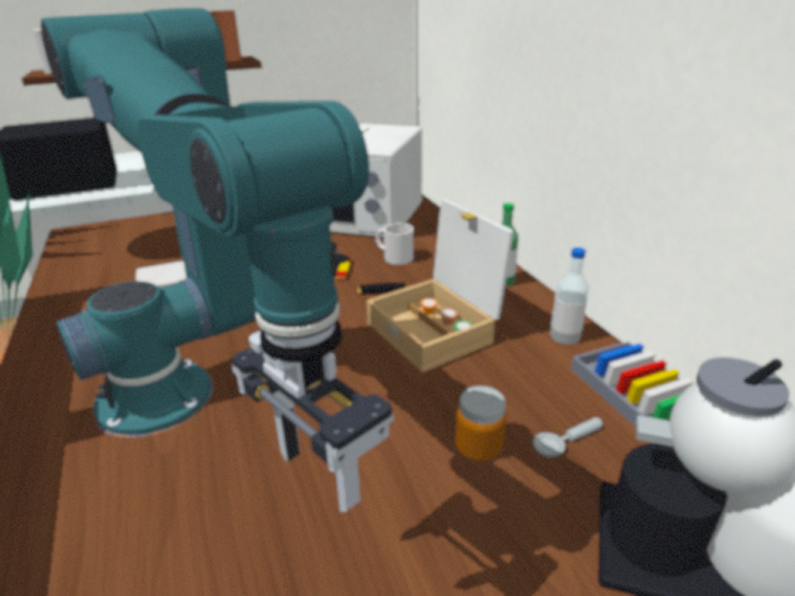

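Top view: the target is the smaller red/yellow bar at about (188,296) in the scaled image. The box is at (385,245), with its lid slightly past upright, and the front compartment is empty. I'll take an enlarged crop to measure from.

```bash
python3 - <<'E'
from h import *
s=snapshot("top"); save(s,"crop1.png",(100,90,330,230),3.4)
E
```

```text
(no output)
```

View pics/crop1.png

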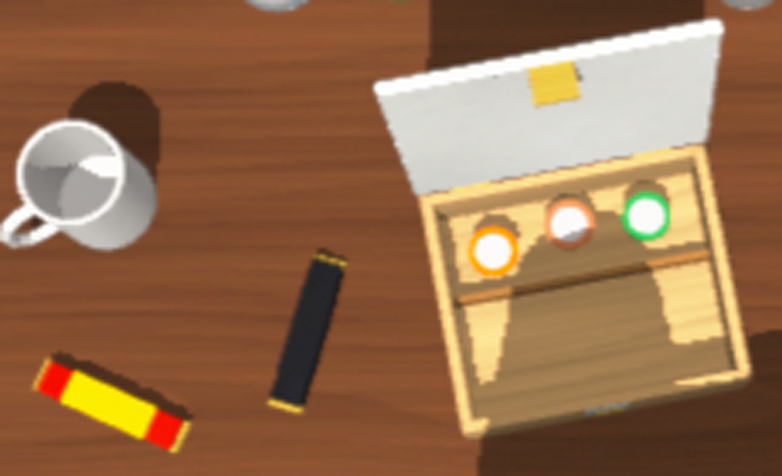

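```bash
cat > fit.py <<'E'
from h import *
from scipy.optimize import least_squares
T=lambda l:np.array(l,float)/3.4+[100,90]
def boxP(p,L): # local->world
    x,y,t=p;c,s_=np.cos(t),np.sin(t);L=np.atleast_2d(np.array(L,float));return np.c_[x+c*L[:,0]-s_*L[:,1],y+s_*L[:,0]+c*L[:,1],L[:,2]]
def lid(th,pts): # pts: (dist from hinge r, y, height above hinge plane h) shut coordinates
    return [[.092-r*np.cos(th)+h*np.sin(th),y,.06+r*np.sin(th)+h*np.cos(th)] for r,y,h in pts]
E
python3 - <<'E'
from fit import *
s=snapshot("top")
bar=onz(s,T([(50,357),(33,388),(175,452),(190,416)]),.018);print(bar.round(4))
c=bar.mean(0);d=(bar[2]+bar[3]-bar[0]-bar[1])/2;print("bar",c,np.degrees(np.arctan2(d[1],d[0])),np.linalg.norm(d))
loc=[(-.092,.110,0),(-.092,-.110,0),(.092,-.110,.06),(.0155,.102,.026),(.0155,-.102,.026)]
obs=T([(467,437),(750,380),(706,147),(460,304),(708,260)])
lp=[(.197,.113,.0105),(.197,-.113,.0105),(.197,.113,.0005),(.197,-.113,.0005)]
lo=T([(375,83),(720,20),(378,93),(721,32)])
f=lambda p:np.r_[(proj(s,boxP(p[:3],loc))-obs).ravel(),(proj(s,boxP(p[:3],lid(p[3],lp)))-lo).ravel()]
r=least_squares(f,[.53,.05,.15,1.6],loss="soft_l1");print(r.x,(f(r.x)*3.4).reshape(-1,2).round(1))
p=r.x
img=cv2.resize(s["pixels"][90:230,100:330,::-1].copy(),None,fx=3.4,fy=3.4)
for z,hx,hy in((.06,.092,.11),(.06,.084,.102),(.006,.084,.102),(0,.092,.11)):
    q=proj(s,boxP(p[:3],[(-hx,-hy,z),(-hx,hy,z),(hx,hy,z),(hx,-hy,z)]));cv2.polylines(img,[((q-[100,90])*3.4).astype(int)],True,(255,0,255),1)
q=proj(s,boxP(p[:3],lid(p[3],[lp[0],lp[1],(0,-.113,.0005),(0,.113,.0005)])));cv2.polylines(img,[((q-[100,90])*3.4).astype(int)],True,(255,255,0),1)
cx,cy=c[:2];t=np.arctan2(d[1],d[0])
q=proj(s,boxP((cx,cy,t),[(-.058,-.013,.018),(.058,-.013,.018),(.058,.013,.018),(-.058,.013,.018)]));cv2.polylines(img,[((q-[100,90])*3.4).astype(int)],True,(255,0,255),1)
cv2.imwrite("pics/ov.png",img)
for i in range(1): pass
s2=snapshot("side");
img=s2["pixels"][:,:,::-1].copy()
for L in ([(-.092,-.11,.06),(-.092,.11,.06),(.092,.11,.06),(.092,-.11,.06)],lid(p[3],[lp[0],lp[1],(0,-.113,.0005),(0,.113,.0005)]),[(-.092,-.11,.0),(-.092,.11,.0),(.092,.11,.0),(.092,-.11,.0)]):
    cv2.polylines(img,[(proj(s2,boxP(p[:3],L))).astype(int)],True,(255,0,255),1)
cv2.imwrite("pics/ov2.png",cv2.resize(img[130:270,250:370],None,fx=4,fy=4))
E
```

```text
[[0.5271 0.4078 0.018 ]
 [0.5029 0.4203 0.018 ]
 [0.4519 0.3089 0.018 ]
 [0.4799 0.2978 0.018 ]]
bar [0.49044453 0.35871638 0.018     ] -113.9031200251142 0.12111182255930004
[ 0.56893345 -0.00995533  0.17797305  1.67472144] [[ 2.6  5.4]
 [-5.9 10.7]
 [-1.6 -0.7]
 [-7.4 -1.8]
 [ 2.2 -5.9]
 [ 0.1 -1.3]
 [ 1.  -2.1]
 [-0.4  3. ]
 [ 3.2  0. ]]
```

View pics/ov.png

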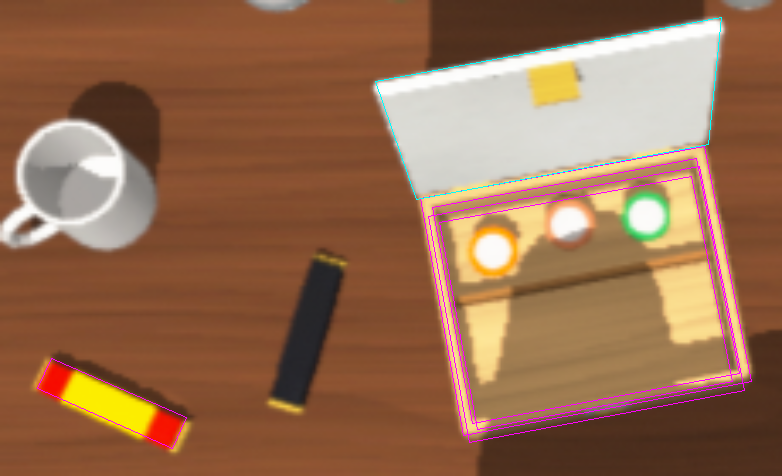

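View pics/ov2.png

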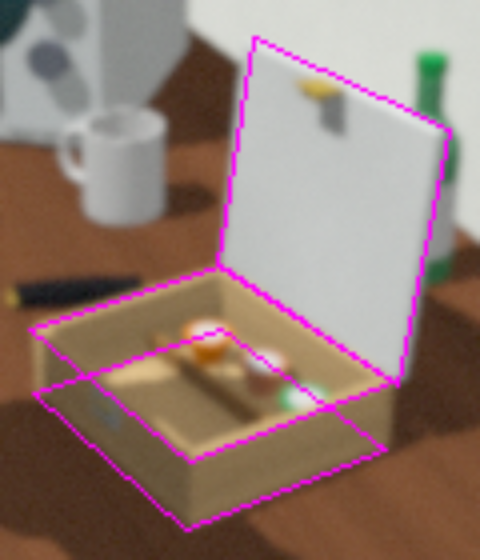

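Overlay: the bar fit is good at (112,404), and the side view confirms box and lid angle (about 1.67 rad), with only a few mm of error in the box fit. I'll move over the bar now and refine the box fit from the wrist camera later.

Emit:
jog_arm(increments=[[[0.3,0.9,0,0,0,0.3,-1],[0.3,0.9,0,0,0,0.3,-1],[0.3,0.9,0,0,0,0.3,-1],[0.3,0.9,0,0,0,0.3,-1],[0.3,0.9,0,0,0,0.3,-1],[0.3,0.9,0,0,0,0.3,-1],[0.3,0.9,0,0,0,0.3,-1],[0.3,0.9,0,0,0,0.3,-1]]])

```text
time_s: 0.92
eef_pos: [0.2791, -0.2922, 0.1878]
tool_rot: [[0.837, 0.547, 0.0], [0.547, -0.837, -0.0], [0.0, 0.0, -1.0]]
ft_force: [1.0, -0.7, 0.3]
opening: 1.003
gripper_force: 0.0
```

Emit:
jog_arm(increments=[[[0.3,0.9,0,0,0,0.3,-1],[0.3,0.9,0,0,0,0.3,-1],[0.3,0.9,0,0,0,0.3,-1],[0.3,0.9,0,0,0,0.3,-1],[0.3,0.9,0,0,0,0.3,-1],[0.3,0.9,0,0,0,0.3,-1],[0.3,0.9,0,0,0,0.3,-1],[0.3,0.9,0,0,0,0.3,-1]]])

```text
time_s: 1.58
eef_pos: [0.3511, -0.0762, 0.188]
tool_rot: [[0.717, 0.697, 0.001], [0.697, -0.717, -0.0], [0.0, 0.001, -1.0]]
ft_force: [0.5, -1.2, 0.0]
opening: 1.0
gripper_force: 0.0
```

Emit:
jog_arm(increments=[[[0.3,0.9,0,0,0,0.3,-1],[0.3,0.9,0,0,0,0.3,-1],[0.3,0.9,0,0,0,0.3,-1],[0.3,0.9,0,0,0,0.3,-1],[0.3,0.9,0,0,0,0.3,-1],[0.3,0.9,0,0,0,0.3,-1],[0.3,0.9,0,0,0,0.3,-1],[0.3,0.9,0,0,0,0.3,-1]]])

```text
time_s: 2.25
eef_pos: [0.423, 0.1399, 0.1879]
tool_rot: [[0.571, 0.821, 0.0], [0.821, -0.571, -0.0], [0.0, 0.0, -1.0]]
ft_force: [0.1, -0.8, 0.1]
opening: 1.0
gripper_force: 0.0
```

Emit:
jog_arm(increments=[[[0.3,0.9,0,0,0,0.3,-1],[0.3,0.9,0,0,0,0.3,-1],[0.3,0.9,0,0,0,0.3,-1],[0.3,0.9,0,0,0,0.3,-1],[0.3,0.9,0,0,0,0.3,-1],[0.2,0.9,0,0,0,0.3,-1],[0.1,0.9,0,0,0,0.3,-1],[0,0,0,0,0,0,-1]]])

```text
time_s: 2.92
eef_pos: [0.4766, 0.3314, 0.1866]
tool_rot: [[0.422, 0.906, -0.002], [0.906, -0.422, 0.001], [0.001, -0.002, -1.0]]
ft_force: [0.1, -0.3, 0.3]
opening: 0.996
gripper_force: 0.0
```

```bash
python3 - <<'E'
from fit import *
s=snapshot("wrist"); hsv=cv2.cvtColor(s["pixels"],cv2.COLOR_RGB2HSV)
m=((hsv[...,1]>180)&(hsv[...,2]>120)&((hsv[...,0]<35)|(hsv[...,0]>174))).astype(np.uint8)
cs=sorted(cv2.findContours(m,0,2)[0],key=cv2.contourArea)[-3:]
for c in cs:
    b=cv2.boxPoints(cv2.minAreaRect(c)); w=onz(s,b,.018)
    print(cv2.contourArea(c),b.round(0).tolist(),w.round(4).tolist(),w.mean(0))
save(s,"w1.png")
E
```

```text
0.0 [[290.0, 135.0], [290.0, 135.0], [290.0, 120.0], [290.0, 120.0]] [[0.5167, 0.3907, 0.018], [0.5167, 0.3907, 0.018], [0.524, 0.4067, 0.018], [0.524, 0.4067, 0.018]] [0.52033626 0.39869894 0.018     ]
107.5 [[98.0, 149.0], [101.0, 143.0], [123.0, 157.0], [120.0, 163.0]] [[0.2927, 0.4788, 0.018], [0.3005, 0.4826, 0.018], [0.317, 0.4553, 0.018], [0.3092, 0.4514, 0.018]] [0.30482985 0.46699958 0.018     ]
112.0 [[185.0, 204.0], [189.0, 199.0], [209.0, 213.0], [205.0, 219.0]] [[0.358, 0.3692, 0.018], [0.3661, 0.3733, 0.018], [0.3803, 0.3458, 0.018], [0.3721, 0.3415, 0.018]] [0.36910501 0.35746528 0.018     ]
```

View pics/w1.png

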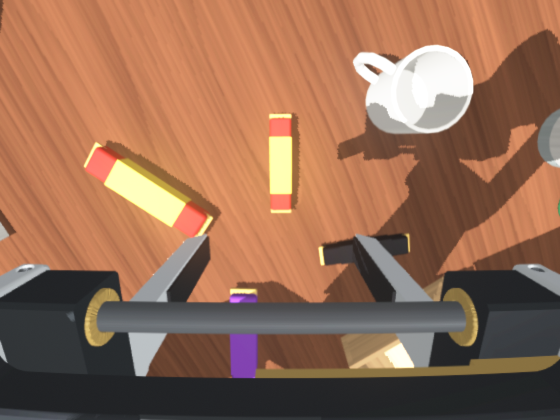

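Wrist view: the small bar's top runs from (270-291,115) to (271-292,212), and the fingers straddle its line. I'll compute its pose.

```bash
python3 - <<'E'
from fit import *
s=snapshot("wrist")
w=onz(s,[(269,114.5),(292,114),(292.5,212.5),(271.5,212.5)],.018);print(w.round(4),w.mean(0))
d=w[0]+w[1]-w[2]-w[3];print(np.degrees(np.arctan2(d[1],d[0]))-90,np.linalg.norm(d)/2,np.linalg.norm(w[0]-w[1]),state()["eef_pos"])
E
```

```text
[[0.504  0.4204 0.018 ]
 [0.5292 0.4093 0.018 ]
 [0.479  0.2981 0.018 ]
 [0.4544 0.3096 0.018 ]] [0.49163927 0.35936503 0.018     ]
-24.19545187245295 0.12170231078358223 0.027529208482359686 [0.47664366 0.32785719 0.18716512]
```

Emit:
jog_arm(increments=[[[0.24,0.52,0,0,0,0.15,-1],[0.24,0.52,-0.5,0,0,0,-1],[0,0,-1,0,0,0,-1],[0,0,-1,0,0,0,-1],[0,0,-1,0,0,0,-1],[0,0,-1,0,0,0,-1],[0,0,-0.6,0,0,0,-1],[0,0,-0.37,0,0,0,-1]]])

```text
time_s: 3.68
eef_pos: [0.4896, 0.3561, 0.0206]
tool_rot: [[0.417, 0.909, -0.004], [0.909, -0.417, -0.003], [-0.005, -0.003, -1.0]]
ft_force: [0.3, -0.6, -0.1]
opening: 1.001
gripper_force: 0.0
```

Emit:
jog_arm(increments=[[[0,0,0,0,0,0,-1],[0,0,0,0,0,0,0],[0,0,0,0,0,0,1],[0,0,0,0,0,0,1],[0,0,0,0,0,0,1],[0,0,0,0,0,0,1],[0,0,0,0,0,0,1],[0,0,0,0,0,0,1]]])

```text
time_s: 4.35
eef_pos: [0.4915, 0.3588, 0.0242]
tool_rot: [[0.416, 0.909, 0.001], [0.909, -0.416, 0.0], [0.001, 0.0, -1.0]]
ft_force: [-0.4, -0.1, 0.8]
opening: 0.54
gripper_force: 0.0
```

Emit:
jog_arm(increments=[[[0,0,0,0,0,0,1],[0,0,0,0,0,0,1],[0,0,0,0,0,0,1],[0,0,0,0,0,0,1]]])

```text
time_s: 4.68
eef_pos: [0.4913, 0.3586, 0.0237]
tool_rot: [[0.416, 0.909, -0.0], [0.909, -0.416, -0.0], [-0.0, 0.0, -1.0]]
ft_force: [-0.6, -0.1, -0.1]
opening: 0.255
gripper_force: 0.0
```

Emit:
jog_arm(increments=[[[0,0,0,0,0,0,1],[0,0,0,0,0,0,1],[0,0,0,0,0,0,1],[0,0,0,0,0,0,1]]])

```text
time_s: 5.02
eef_pos: [0.4914, 0.3586, 0.0238]
tool_rot: [[0.416, 0.909, 0.0], [0.909, -0.416, -0.0], [0.0, 0.0, -1.0]]
ft_force: [0.0, -0.7, 0.0]
opening: 0.01
gripper_force: 0.0
```

```bash
python3 - <<'E'
from fit import *
s=snapshot("wrist"); save(s,"w2.png");print(state()["gripper_force"],state()["opening"])
E
```

```text
0.0 0.005647410533583678
```

View pics/w2.png

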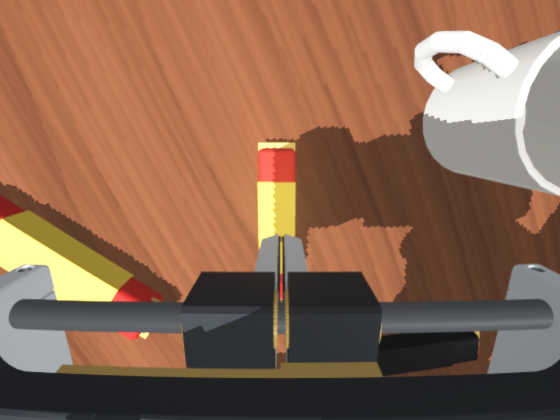

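Wrist view: fingers fully shut at (280,240), with the bar's end still visible at (277,143), so the bar was not gripped. I'll check the geometry before trying again.

```bash
python3 - <<'E'
from fit import *
s=snapshot("wrist"); st=state();R=st["tool_rot"];p=st["eef_pos"];print(p)
E=np.array(s["extrinsics"]);C=-E[:3,:3].T@E[:3,3];print("cam",C, "in tool",R.T@(C-p))
print("tool pts z=-.02,0,.019,.03:",proj(s,[p+R@[0,0,z] for z in(-.04,-.02,0,.019,.03)]).round(0).tolist())
print("+-8mm x at tip",proj(s,[p+R@[a,0,.019] for a in(-.008,.008)]).round(0).tolist())
w=onz(s,[(258,142),(295,142),(295,240),(259,240)],.018);print(w.round(4), np.linalg.norm(w[0]-w[1]))
t=snapshot("top");save(t,"t2.png",(90,100,330,280),3)
t=snapshot("side");save(t,"s2.png",(200,130,330,230),5)
E
```

```text
[0.49135487 0.35861209 0.02379984]
cam [0.52081412 0.42250409 0.21991509] in tool [ 0.07034855  0.0002289  -0.19611796]
tool pts z=-.02,0,.019,.03: [[280.0, 260.0], [280.0, 248.0], [280.0, 237.0], [280.0, 229.0], [280.0, 225.0]]
+-8mm x at tip [[280.0, 239.0], [280.0, 219.0]]
[[0.505  0.4248 0.018 ]
 [0.5278 0.4144 0.018 ]
 [0.4993 0.3502 0.018 ]
 [0.4753 0.3612 0.018 ]] 0.025011768128517648
```

View pics/t2.png

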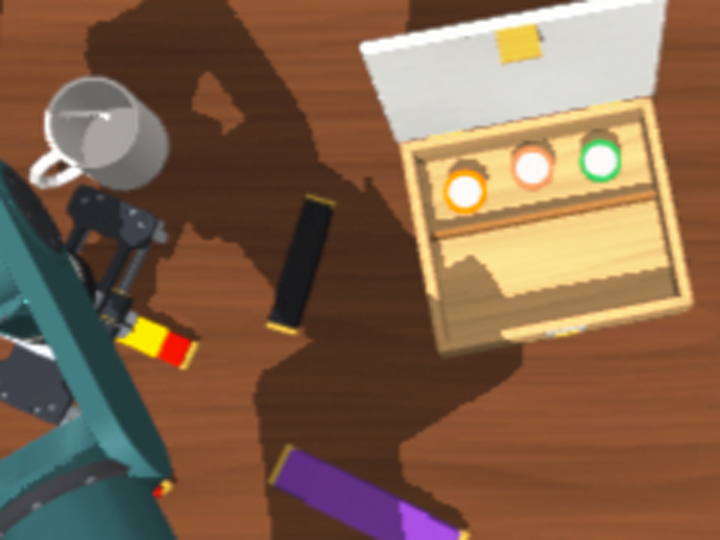

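```bash
python3 - <<'E'
from fit import *
s=snapshot("side")
p=np.array([.2068,-.5091,.1868]);R=np.array([[.9265,.3763,0],[.3763,-.9265,0],[0,0,-1]])
for z in(-.02,0,.019,.04): print(z,(1.42*proj(s,[p+R@[0,y,z] for y in(-.0595,-.047,.047,.0595)])).round(0).tolist())
p=state()["eef_pos"]; print(((proj(s,[p,p-[0,0,.019]])-[200,130])*5).round(0).tolist())
t=snapshot("wrist");save(t,"w3.png",(220,120,340,320),3)
E
```

```text
-0.02 [[288.0, 451.0], [295.0, 456.0], [347.0, 503.0], [354.0, 510.0]]
0 [[290.0, 463.0], [297.0, 469.0], [348.0, 516.0], [356.0, 523.0]]
0.019 [[292.0, 474.0], [298.0, 480.0], [349.0, 528.0], [357.0, 535.0]]
0.04 [[294.0, 487.0], [300.0, 492.0], [350.0, 540.0], [358.0, 547.0]]
[[213.0, 276.0], [215.0, 299.0]]
```

The first side picture puts the fingertips at about (345,510) and (290,460). That is about 17 mm *behind* the reported TCP, not 19 mm ahead, and the wrist view gives the same offset. The reported tool frame therefore sits about 36 mm too low, so the fingers shut above the bar. I'll open and touch down carefully to calibrate.

Emit:
jog_arm(increments=[[[0,0,0,0,0,0,-1],[0,0,0,0,0,0,-1],[0,0,0,0,0,0,-1],[0,0,0,0,0,0,-1],[0,0,0,0,0,0,-1],[0,0,0,0,0,0,-1],[0,0,0,0,0,0,-1],[0,0,0,0,0,0,-1]]])

```text
time_s: 5.98
eef_pos: [0.4914, 0.3586, 0.0238]
tool_rot: [[0.416, 0.909, 0.0], [0.909, -0.416, -0.0], [-0.0, 0.0, -1.0]]
ft_force: [-0.1, 0.8, 0.1]
opening: 0.538
gripper_force: 0.0
```

Emit:
jog_arm(increments=[[[0,0,-0.2,0,0,0,-1],[0,0,-0.2,0,0,0,-1],[0,0,-0.2,0,0,0,-1],[0,0,-0.2,0,0,0,-1],[0,0,0,0,0,0,-1]]])

```text
time_s: 6.4
eef_pos: [0.49, 0.3578, -0.0026]
tool_rot: [[0.416, 0.909, -0.003], [0.909, -0.416, -0.002], [-0.003, -0.002, -1.0]]
ft_force: [-0.3, -0.0, -0.1]
opening: 0.889
gripper_force: 0.0
```

Emit:
jog_arm(increments=[[[0,0,-0.1,0,0,0,-1],[0,0,-0.1,0,0,0,-1],[0,0,0,0,0,0,-1]]])

```text
time_s: 6.65
eef_pos: [0.4911, 0.3584, -0.0068]
tool_rot: [[0.416, 0.909, -0.001], [0.909, -0.416, -0.0], [-0.001, -0.0, -1.0]]
ft_force: [-0.0, 0.1, 0.9]
opening: 1.0
gripper_force: 0.0
```

Emit:
jog_arm(increments=[[[0,0,-0.05,0,0,0,-1],[0,0,-0.05,0,0,0,-1],[0,0,0,0,0,0,-1]]])

```text
time_s: 6.9
eef_pos: [0.4913, 0.3586, -0.0094]
tool_rot: [[0.416, 0.909, -0.0], [0.909, -0.416, -0.0], [-0.0, -0.0, -1.0]]
ft_force: [-0.3, -0.4, 0.2]
opening: 1.001
gripper_force: 0.0
```

Emit:
jog_arm(increments=[[[0,0,-0.05,0,0,0,-1],[0,0,-0.05,0,0,0,-1],[0,0,0,0,0,0,-1]]])

```text
time_s: 7.15
eef_pos: [0.4912, 0.3585, -0.0125]
tool_rot: [[0.416, 0.909, -0.0], [0.909, -0.416, -0.0], [-0.0, -0.0, -1.0]]
ft_force: [0.7, 1.0, 0.1]
opening: 1.0
gripper_force: 0.0
```

Emit:
jog_arm(increments=[[[0,0,-0.05,0,0,0,-1],[0,0,0,0,0,0,-1]]])

```text
time_s: 7.32
eef_pos: [0.4912, 0.3585, -0.014]
tool_rot: [[0.416, 0.909, -0.0], [0.909, -0.416, -0.0], [-0.0, -0.0, -1.0]]
ft_force: [-1.0, 0.3, 0.4]
opening: 1.0
gripper_force: 0.0
```

Emit:
jog_arm(increments=[[[0,0,-0.05,0,0,0,-1],[0,0,0,0,0,0,-1]]])

```text
time_s: 7.48
eef_pos: [0.4912, 0.3585, -0.0155]
tool_rot: [[0.416, 0.909, -0.0], [0.909, -0.416, -0.0], [-0.0, -0.0, -1.0]]
ft_force: [-0.5, 0.5, 0.2]
opening: 1.002
gripper_force: 0.0
```

Emit:
jog_arm(increments=[[[0,0,-0.05,0,0,0,-1],[0,0,0,0,0,0,-1]]])

```text
time_s: 7.65
eef_pos: [0.4912, 0.3585, -0.017]
tool_rot: [[0.416, 0.909, -0.0], [0.909, -0.416, -0.0], [-0.0, -0.0, -1.0]]
ft_force: [0.1, -0.8, 1.5]
opening: 1.0
gripper_force: 0.0
```

Emit:
jog_arm(increments=[[[0,0,-0.04,0,0,0,-1],[0,0,0,0,0,0,-1]]])

```text
time_s: 7.82
eef_pos: [0.4914, 0.3587, -0.0173]
tool_rot: [[0.416, 0.909, 0.0], [0.909, -0.416, 0.0], [0.0, 0.0, -1.0]]
ft_force: [-0.9, 0.0, 2.4]
opening: 1.002
gripper_force: 1.6
```

Emit:
jog_arm(increments=[[[0,0,-0.03,0,0,0,-1],[0,0,0,0,0,0,-1]]])

```text
time_s: 7.98
eef_pos: [0.4914, 0.3587, -0.0173]
tool_rot: [[0.416, 0.909, 0.0], [0.909, -0.416, 0.0], [0.0, 0.0, -1.0]]
ft_force: [-1.9, -1.3, 7.4]
opening: 0.998
gripper_force: 3.5
```

Contact at a reported z of -0.0173, so tip height = reported z + 0.0173. I'll rise to about 4 mm above the counter and grip.

Emit:
jog_arm(increments=[[[0,0,0.2,0,0,0,-1],[0,0,0,0,0,0,1],[0,0,0,0,0,0,1],[0,0,0,0,0,0,1],[0,0,0,0,0,0,1],[0,0,0,0,0,0,1],[0,0,0,0,0,0,1],[0,0,0,0,0,0,1]]])

```text
time_s: 8.65
eef_pos: [0.4912, 0.3585, -0.013]
tool_rot: [[0.416, 0.909, -0.0], [0.909, -0.416, -0.0], [-0.0, -0.0, -1.0]]
ft_force: [0.5, 0.7, -0.7]
opening: 0.544
gripper_force: 0.0
```

Emit:
jog_arm(increments=[[[0,0,0,0,0,0,1],[0,0,0,0,0,0,1],[0,0,0,0,0,0,1],[0,0,0,0,0,0,1],[0,0,0,0,0,0,1],[0,0,0,0,0,0,1]]])

```text
time_s: 9.15
eef_pos: [0.4913, 0.3587, -0.0128]
tool_rot: [[0.416, 0.909, -0.0], [0.909, -0.416, -0.0], [-0.0, -0.0, -1.0]]
ft_force: [-0.5, 0.2, 0.9]
opening: 0.273
gripper_force: 30.0
```

```bash
python3 - <<'E'
from fit import *
s=snapshot("wrist");hsv=cv2.cvtColor(s["pixels"],cv2.COLOR_RGB2HSV)
# bar end rows near the tool line, visible end
st=state();print(st["eef_pos"],st["opening"],st["gripper_force"])
m=(hsv[...,1]>150)&((hsv[...,0]>172)|(hsv[...,0]<6))&(hsv[...,2]>150)
ys,xs=np.where(m[90:260,240:320]);print(ys.min()+90,ys.max()+90,xs.min()+240,xs.max()+240)
E
```

```text
[ 0.49127617  0.35864078 -0.01283403] 0.2726259988872875 29.999915063381195
152 190 259 303
```

Gripped: opening 25.7 mm, 30 N. I'll lift and carry it to the box.

Emit:
jog_arm(increments=[[[0,0,0.3,0,0,0,1],[0,0,0.6,0,0,0,1],[0,0,0.8,0,0,0,1],[0,0,0.8,0,0,0,1],[0,0,0.8,0,0,0,1],[0,0,0.6,0,0,0,1],[0,0,0.2,0,0,0,1],[0,0,0,0,0,0,1]]])

```text
time_s: 9.87
eef_pos: [0.4927, 0.3593, 0.1132]
tool_rot: [[0.416, 0.909, 0.005], [0.909, -0.416, 0.003], [0.004, 0.003, -1.0]]
ft_force: [0.6, -0.2, -0.7]
opening: 0.275
gripper_force: 30.0
```

Emit:
jog_arm(increments=[[[0.05,-0.4,0,0,0,0.3,1],[0.05,-0.8,0,0,0,0.5,1],[0.05,-0.8,0,0,0,0.5,1],[0.05,-0.8,0,0,0,0.5,1],[0.05,-0.8,0,0,0,0.5,1],[0.05,-0.8,0,0,0,0.5,1],[0.05,-0.8,0,0,0,0.5,1],[0.05,-0.8,0,0,0,0.5,1]]])

```text
time_s: 10.53
eef_pos: [0.5021, 0.1771, 0.1081]
tool_rot: [[0.123, 0.992, -0.003], [0.992, -0.123, -0.001], [-0.001, -0.003, -1.0]]
ft_force: [-0.2, -0.3, -1.0]
opening: 0.275
gripper_force: 30.0
```

Emit:
jog_arm(increments=[[[0.06,-0.8,0,0,0,0.5,1],[0.06,-0.8,0,0,0,0.5,1],[0.06,-0.8,0,0,0,0.5,1],[0.06,-0.8,0,0,0,0.5,1],[0.06,-0.8,0,0,0,0.5,1],[0.06,-0.8,0,0,0,0.5,1],[0.06,-0.8,0,0,0,0.5,1],[0.06,-0.8,0,0,0,0.3,1]]])

```text
time_s: 11.2
eef_pos: [0.5165, -0.0145, 0.1081]
tool_rot: [[-0.18, 0.984, -0.003], [0.984, 0.18, 0.0], [0.001, -0.003, -1.0]]
ft_force: [-0.4, 0.3, -1.2]
opening: 0.275
gripper_force: 30.0
```

Emit:
jog_arm(increments=[[[0,-0.2,0,0,0,0,1],[0,0,0,0,0,0,1],[0,0,0,0,0,0,1]]])

```text
time_s: 11.45
eef_pos: [0.517, -0.0189, 0.109]
tool_rot: [[-0.177, 0.984, -0.002], [0.984, 0.177, 0.001], [0.002, -0.002, -1.0]]
ft_force: [0.5, 0.1, -1.5]
opening: 0.278
gripper_force: 30.0
```

```bash
python3 - <<'E'
from fit import *
st=state();print(st)
s=snapshot("wrist");q=(.569,-.010,.178)
a=s["pixels"][:,:,::-1].copy()
for z,hx,hy in((.06,.092,.11),(.06,.084,.102),(.006,.084,.102)):
    cv2.polylines(a,[proj(s,boxP(q,[(-hx,-hy,z),(-hx,hy,z),(hx,hy,z),(hx,-hy,z)])).round().astype(int)],True,(255,0,255),1)
b=cv2.resize(s["pixels"][:,:,::-1],None,fx=.95,fy=.95)
t=snapshot("top");c=t["pixels"][:,:,::-1].copy()
c=cv2.resize(c[80:240,210:330],None,fx=2.2,fy=2.2)
o=np.zeros((420,560+c.shape[1]*1,3),np.uint8);o[:,:560]=a;o[:c.shape[0],560:]=c
cv2.imwrite("pics/w4.png",cv2.resize(o,(800,round(420*800/o.shape[1]))))
E
```

```text
{'time_s': 11.45, 'joints': array([-1.46773368e-01,  4.56304425e-02,  1.57176653e+00,  9.05553979e-04,
        1.52642783e+00, -3.24738491e-01]), 'qvel': array([ 0.0242135 , -0.00629564, -0.00723913, -0.00091431,  0.00098255,
       -0.00354187]), 'effort': array([-7.20492024e-01, -3.16226542e+01, -2.97883755e+01, -1.10675575e-02,
        3.27033608e-02, -1.03993417e-02]), 'eef_pos': array([ 0.51702284, -0.01888292,  0.10902546]), 'tool_rot': array([[-0.17698505,  0.98421135, -0.00207583],
       [ 0.98421229,  0.17698779,  0.00122138],
       [ 0.00156949, -0.00182689, -0.9999971 ]]), 'ft_force': array([ 0.5077001 ,  0.1037578 , -1.47640447]), 'wrist_torque': array([-0.05572071, -0.11121806,  0.00501153]), 'gripper_force': 29.99988555908203, 'opening': 0.27800872326642334}
```

View pics/w4.png

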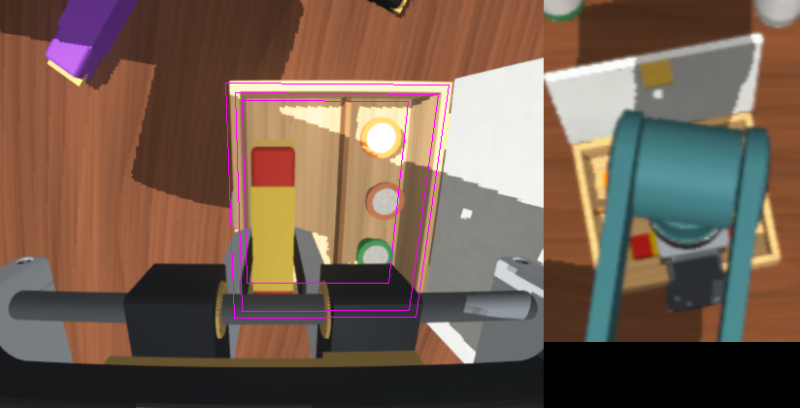

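Wrist view: the bar hangs over the front compartment, parallel to the walls. The rim overlay agrees to about 3 mm (observed corner (226,80), predicted (229,83)). I'll lower it.

Emit:
jog_arm(increments=[[[0,0,-0.4,0,0,0,1],[0,0,-0.8,0,0,0,1],[0,0,-0.8,0,0,0,1],[0,0,-0.7,0,0,0,1],[0,0,-0.5,0,0,0,1],[0,0,-0.3,0,0,0,1],[0,0,-0.2,0,0,0,1],[0,0,0,0,0,0,1]]])

```text
time_s: 12.22
eef_pos: [0.5167, -0.0187, -0.0023]
tool_rot: [[-0.179, 0.984, -0.003], [0.984, 0.179, 0.0], [0.001, -0.002, -1.0]]
ft_force: [-0.3, -0.4, -0.6]
opening: 0.272
gripper_force: 30.0
```

Emit:
jog_arm(increments=[[[0,0,-0.05,0,0,0,1],[0,0,-0.04,0,0,0,1],[0,0,0,0,0,0,1],[0,0,0,0,0,0,1]]])

```text
time_s: 12.55
eef_pos: [0.5185, -0.0195, -0.0026]
tool_rot: [[-0.178, 0.984, 0.002], [0.984, 0.178, -0.0], [-0.001, 0.002, -1.0]]
ft_force: [-0.5, -0.1, -0.9]
opening: 0.272
gripper_force: 30.0
```

Emit:
jog_arm(increments=[[[0,0,-0.05,0,0,0,1],[0,0,0,0,0,0,1],[0,0,0,0,0,0,1]]])

```text
time_s: 12.8
eef_pos: [0.5178, -0.0195, -0.0049]
tool_rot: [[-0.178, 0.984, 0.0], [0.984, 0.178, 0.0], [-0.0, 0.0, -1.0]]
ft_force: [1.1, -0.6, -0.4]
opening: 0.272
gripper_force: 30.0
```

Emit:
jog_arm(increments=[[[0,0,-0.05,0,0,0,1],[0,0,0,0,0,0,1],[0,0,0,0,0,0,1]]])

```text
time_s: 13.05
eef_pos: [0.5176, -0.0194, -0.0067]
tool_rot: [[-0.178, 0.984, -0.0], [0.984, 0.178, 0.0], [0.0, -0.0, -1.0]]
ft_force: [-0.5, -0.1, 0.4]
opening: 0.275
gripper_force: 30.0
```

Emit:
jog_arm(increments=[[[0,0,-0.04,0,0,0,1],[0,0,0,0,0,0,1],[0,0,0,0,0,0,1]]])

```text
time_s: 13.3
eef_pos: [0.5179, -0.0194, -0.0068]
tool_rot: [[-0.178, 0.984, 0.0], [0.984, 0.178, -0.0], [-0.0, 0.0, -1.0]]
ft_force: [-2.3, 0.8, 5.4]
opening: 0.27
gripper_force: 30.0
```

Bar on the floor at 5 N. I'll release slightly, lift, close, and come down behind the bar to push it.

Emit:
jog_arm(increments=[[[0,0,0.03,0,0,0,0.26],[0,0,0,0,0,0,0.26],[0,0,0,0,0,0,0.26],[0,0,0,0,0,0,0.26],[0,0,0.2,0,0,0,0.26],[0,0,0.5,0,0,0,0.26],[0,0,0.5,0,0,0,0.26],[0,0,0,0,0,0,0.26]]])

```text
time_s: 13.97
eef_pos: [0.52, -0.0197, 0.0318]
tool_rot: [[-0.178, 0.984, 0.005], [0.984, 0.178, -0.001], [-0.002, 0.005, -1.0]]
ft_force: [-0.1, -0.1, 0.7]
opening: 0.367
gripper_force: 0.0
```

Emit:
jog_arm(increments=[[[0.35,0.06,0,0,0,0,1],[0.35,0.06,0,0,0,0,1],[0.35,0.07,0,0,0,0,1],[0,0,0,0,0,0,1],[0,0,0,0,0,0,1],[0,0,0,0,0,0,1],[0,0,0,0,0,0,1]]])

```text
time_s: 14.55
eef_pos: [0.5483, -0.0137, 0.0284]
tool_rot: [[-0.178, 0.984, -0.002], [0.984, 0.178, 0.0], [0.0, -0.002, -1.0]]
ft_force: [-1.1, 0.4, 0.1]
opening: 0.006
gripper_force: 0.0
```

Emit:
jog_arm(increments=[[[0,0,-0.2,0,0,0,1],[0,0,-0.3,0,0,0,1],[0,0,-0.3,0,0,0,1],[0,0,-0.2,0,0,0,1],[0,0,-0.1,0,0,0,1],[0,0,0,0,0,0,1]]])

```text
time_s: 15.05
eef_pos: [0.5481, -0.0136, -0.0054]
tool_rot: [[-0.178, 0.984, -0.003], [0.984, 0.178, 0.0], [0.001, -0.003, -1.0]]
ft_force: [-0.0, 0.7, 0.5]
opening: 0.003
gripper_force: 0.0
```

Emit:
jog_arm(increments=[[[-0.1,-0.018,0,0,0,0,1],[-0.1,-0.018,0,0,0,0,1],[-0.1,-0.018,0,0,0,0,1],[-0.1,-0.018,0,0,0,0,1],[-0.1,-0.018,0,0,0,0,1],[-0.1,-0.018,0,0,0,0,1],[0,0,0,0,0,0,1]]])

```text
time_s: 15.63
eef_pos: [0.5308, -0.0171, -0.0036]
tool_rot: [[-0.178, 0.984, 0.0], [0.984, 0.178, -0.0], [-0.0, 0.0, -1.0]]
ft_force: [-0.7, 0.3, 0.8]
opening: 0.003
gripper_force: 0.0
```

Emit:
jog_arm(increments=[[[-0.07,-0.012,0,0,0,0,1],[-0.07,-0.012,0,0,0,0,1],[0,0,0,0,0,0,1]]])

```text
time_s: 15.88
eef_pos: [0.528, -0.0175, -0.0033]
tool_rot: [[-0.178, 0.984, 0.003], [0.984, 0.178, 0.0], [-0.0, 0.003, -1.0]]
ft_force: [2.3, 1.4, -0.0]
opening: 0.004
gripper_force: 1.3
```

Emit:
jog_arm(increments=[[[-0.05,-0.009,0,0,0,0,1],[0,0,0,0,0,0,1]]])

```text
time_s: 16.05
eef_pos: [0.528, -0.0176, -0.0028]
tool_rot: [[-0.178, 0.984, 0.006], [0.984, 0.178, 0.001], [-0.0, 0.006, -1.0]]
ft_force: [5.3, 0.7, -0.1]
opening: 0.008
gripper_force: 2.6
```

Emit:
jog_arm(increments=[[[-0.05,-0.009,0,0,0,0,1],[0,0,0,0,0,0,1]]])

```text
time_s: 16.22
eef_pos: [0.528, -0.0176, -0.0021]
tool_rot: [[-0.178, 0.984, 0.009], [0.984, 0.178, 0.001], [-0.001, 0.009, -1.0]]
ft_force: [7.8, 4.0, 0.6]
opening: 0.004
gripper_force: 3.7
```

Emit:
jog_arm(increments=[[[-0.05,-0.009,0,0,0,0,1],[0,0,0,0,0,0,1]]])

```text
time_s: 16.38
eef_pos: [0.5279, -0.0176, -0.0014]
tool_rot: [[-0.178, 0.984, 0.012], [0.984, 0.178, 0.001], [-0.001, 0.012, -1.0]]
ft_force: [8.7, 4.1, 1.1]
opening: 0.008
gripper_force: 4.8
```

The bar is stopped against the front wall at about 9 N. I'll back off, lift, and check the fit.

Emit:
jog_arm(increments=[[[0.2,0.036,0,0,0,0,1],[0.2,0.036,0,0,0,0,1],[0,0,0.5,0,0,0,1],[0,0,1,0,0,0,1],[0,0,1,0,0,0,1],[0,0,1,0,0,0,1],[0,0,1,0,0,0,1],[0,0,1,0,0,0,1]]])

```text
time_s: 17.05
eef_pos: [0.5335, -0.0164, 0.1617]
tool_rot: [[-0.178, 0.984, -0.003], [0.984, 0.178, -0.0], [0.0, -0.003, -1.0]]
ft_force: [0.1, -0.9, 0.7]
opening: 0.004
gripper_force: 0.0
```

Emit:
jog_arm(increments=[[[0,-0.6,0.6,0,0,0,1],[0,-0.9,0.6,0,0,0,1],[0,-0.9,0.6,0,0,0,1],[0,-0.6,0.4,0,0,0,1],[0,0,0,0,0,0,1],[0,0,0,0,0,0,1]]])

```text
time_s: 17.55
eef_pos: [0.5344, -0.1069, 0.227]
tool_rot: [[-0.176, 0.984, -0.001], [0.984, 0.176, 0.001], [0.001, -0.001, -1.0]]
ft_force: [-0.0, -0.0, 0.2]
opening: 0.006
gripper_force: 0.0
```

```bash
python3 - <<'E'
from fit import *
q=(.567,-.007,.178)
def loc(w): w=w[:,:2]-q[:2];c,s_=np.cos(q[2]),np.sin(q[2]);return np.c_[w[:,0]*c+w[:,1]*s_,-w[:,0]*s_+w[:,1]*c]
s=snapshot("wrist");hsv=cv2.cvtColor(s["pixels"],cv2.COLOR_RGB2HSV)
m=((hsv[...,1]>190)&((hsv[...,0]>172)|(hsv[...,0]<4)|((hsv[...,0]>24)&(hsv[...,0]<32)))&(hsv[...,2]>70)).astype(np.uint8)
pts=proj(s,boxP(q,[(-.09,-.11,.024),(0,-.11,.024),(0,.11,.024),(-.09,.11,.024)])).astype(np.int32)
mm=np.zeros_like(m);cv2.fillPoly(mm,[pts],1);m&=mm
c=max(cv2.findContours(m,0,2)[0],key=cv2.contourArea);b=cv2.boxPoints(cv2.minAreaRect(c))
l=loc(onz(s,b,.024));print(state()["eef_pos"],b.round(0).tolist(),l.round(4).tolist())
a=s["pixels"][:,:,::-1].copy();y0=max(0,pts[:,1].min()-30);x0=max(0,pts[:,0].min()-60)
print(x0,y0);cv2.imwrite("pics/w5.png",cv2.resize(a[y0:y0+280,x0:x0+370],None,fx=2.1,fy=2.1,interpolation=cv2.INTER_CUBIC))
E
```

```text
[ 0.53401777 -0.10595558  0.22602967] [[277.0, 160.0], [277.0, 160.0], [277.0, 160.0], [277.0, 160.0]] [[-0.0553, -0.0549], [-0.0553, -0.0549], [-0.0553, -0.0549], [-0.0553, -0.0549]]
188 0
```

View pics/w5.png

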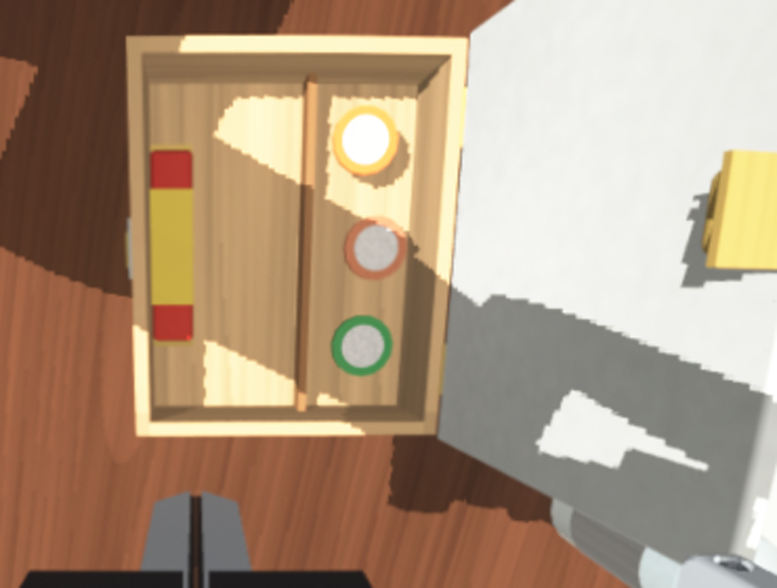

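View: the bar lies flush along the front wall, its edge at x≈151 against the wall's inner edge at 148-150, label up. All three pods are in place. I'll refine the box pose from these rim corners and plan the lid path.

```bash
cat >plan.py <<'E'
from fit import *
s=snapshot("wrist")
w=onz(s,np.array([(126,38),(468,38),(440,436),(138,436),(147,54),(148,410)])/2.1+[188,0],.06);print(w.round(4).tolist())
c=w[:4].mean(0);print("centre",c, "yaw x",[np.arctan2(*(w[b]-w[a])[[1,0]]).round(3) for a,b in((0,1),(3,2))],"yaw y",[np.arctan2(*(w[b]-w[a])[[1,0]]).round(3)-1.571 for a,b in((3,0),(2,1))])
E
python3 plan.py
python3 - <<'E'
from fit import *
q=(.567,-.007,.178)
# closed finger: tool y along box x, front bottom corner offset -.0125 in local x; follow outer face at r
for th,r in ((1.67,.17),(1.5,.17),(1.3,.17),(1.1,.17),(.9,.17),(.7,.17),(.5,.17),(.3,.17),(.15,.18),(.07,.185),(0,.185)):
    P=lid(th,[(r,0,.0105)])[0]; W=boxP(q,[(P[0]+.0125,0,P[2])])[0]; print(th,"tip local x %.3f z %.3f"%(P[0],P[2]),"eef",W[0].round(4),W[1].round(4),(W[2]-.0173).round(4))
E
```

```text
[[0.462, 0.0832, 0.06], [0.6421, 0.1175, 0.06], [0.6848, -0.0985, 0.06], [0.5028, -0.1314, 0.06], [0.4743, 0.0774, 0.06], [0.5062, -0.1144, 0.06]]
centre [ 0.57289969 -0.00728533  0.06      ] yaw x [np.float64(0.188), np.float64(0.179)] yaw y [np.float64(0.18799999999999994), np.float64(0.19500000000000006)]
1.67 tip local x 0.119 z 0.228 eef 0.6967 0.0163 0.2108
1.5 tip local x 0.090 z 0.230 eef 0.6683 0.0112 0.213
1.3 tip local x 0.057 z 0.227 eef 0.6351 0.0052 0.2093
1.1 tip local x 0.024 z 0.216 eef 0.6032 -0.0005 0.199
0.9 tip local x -0.005 z 0.200 eef 0.5739 -0.0058 0.1824
0.7 tip local x -0.031 z 0.178 eef 0.5485 -0.0103 0.1602
0.5 tip local x -0.052 z 0.151 eef 0.528 -0.014 0.1334
0.3 tip local x -0.067 z 0.120 eef 0.5131 -0.0167 0.103
0.15 tip local x -0.084 z 0.097 eef 0.4962 -0.0197 0.08
0.07 tip local x -0.092 z 0.083 eef 0.4889 -0.021 0.0661
0 tip local x -0.093 z 0.070 eef 0.4878 -0.0213 0.0532
```

Emit:
jog_arm(increments=[[[0,0.4,0.5,0,0,0,1],[0,0.8,0.8,0,0,0,1],[0,0.8,0.8,0,0,0,1],[0,0.8,0.2,0,0,0,1],[0.4,0.8,0,0,0,0,1],[0.8,0.6,0,0,0,0,1],[0.8,0,0,0,0,0,1],[0.8,0,0,0,0,0,1]]])

```text
time_s: 18.32
eef_pos: [0.6185, 0.0229, 0.295]
tool_rot: [[-0.182, 0.983, -0.002], [0.983, 0.182, 0.0], [0.001, -0.002, -1.0]]
ft_force: [-0.2, 0.3, -0.6]
opening: 0.008
gripper_force: 0.0
```

Emit:
jog_arm(increments=[[[0.8,0,0,0,0,0,1],[0.8,0,0,0,0,0,1],[0.8,0,0,0,0,0,1],[0.6,0,0,0,0,0,1],[0.47,0,0,0,0,0,1],[0,0,0,0,0,0,1],[0,0,0,0,0,0,1]]])

```text
time_s: 18.9
eef_pos: [0.7224, 0.0211, 0.2932]
tool_rot: [[-0.18, 0.984, -0.005], [0.984, 0.18, 0.0], [0.001, -0.005, -1.0]]
ft_force: [0.4, -0.5, 0.0]
opening: 0.005
gripper_force: 0.0
```

Emit:
jog_arm(increments=[[[0,0,-0.3,0,0,0,1],[0,0,-0.4,0,0,0,1],[0,0,-0.4,0,0,0,1],[0,0,-0.4,0,0,0,1],[0,0,0,0,0,0,1]]])

```text
time_s: 19.32
eef_pos: [0.7204, 0.0206, 0.2483]
tool_rot: [[-0.179, 0.984, -0.006], [0.984, 0.179, 0.0], [0.001, -0.006, -1.0]]
ft_force: [-0.6, -0.1, -1.6]
opening: 0.005
gripper_force: 0.0
```

Emit:
jog_arm(increments=[[[0,0,-0.3,0,0,0,1],[0,0,-0.3,0,0,0,1],[0,0,-0.3,0,0,0,1],[0,0,-0.3,0,0,0,1],[0,0,0,0,0,0,1]]])

```text
time_s: 19.73
eef_pos: [0.7216, 0.0198, 0.2121]
tool_rot: [[-0.178, 0.984, -0.004], [0.984, 0.178, 0.0], [0.001, -0.004, -1.0]]
ft_force: [-0.0, -0.3, -0.6]
opening: 0.006
gripper_force: 0.0
```

Emit:
jog_arm(increments=[[[-0.15,-0.03,0,0,0,0,1],[-0.15,-0.03,0,0,0,0,1],[-0.15,-0.03,0,0,0,0,1],[-0.15,-0.03,0,0,0,0,1],[0,0,0,0,0,0,1]]])

```text
time_s: 20.15
eef_pos: [0.7042, 0.0158, 0.2165]
tool_rot: [[-0.178, 0.984, 0.002], [0.984, 0.178, -0.0], [-0.0, 0.002, -1.0]]
ft_force: [-0.9, 0.3, 0.8]
opening: 0.007
gripper_force: 0.0
```

Emit:
jog_arm(increments=[[[-0.15,-0.03,0,0,0,0,1],[-0.15,-0.03,0,0,0,0,1],[-0.15,-0.03,0,0,0,0,1],[-0.15,-0.03,0,0,0,0,1],[-0.15,-0.03,0,0,0,0,1],[-0.15,-0.03,0,0,0,0,1],[-0.15,-0.03,0,0,0,0,1]]])

```text
time_s: 20.73
eef_pos: [0.6727, 0.0098, 0.2153]
tool_rot: [[-0.178, 0.984, 0.0], [0.984, 0.178, 0.0], [0.0, 0.0, -1.0]]
ft_force: [2.3, -0.1, 1.9]
opening: 0.006
gripper_force: 1.1
```

Emit:
jog_arm(increments=[[[-0.15,-0.03,-0.02,0,0,0,1],[-0.15,-0.03,-0.02,0,0,0,1],[-0.15,-0.03,-0.02,0,0,0,1],[-0.15,-0.03,-0.02,0,0,0,1],[-0.15,-0.03,-0.02,0,0,0,1],[-0.15,-0.03,-0.02,0,0,0,1],[-0.15,-0.03,-0.02,0,0,0,1]]])

```text
time_s: 21.32
eef_pos: [0.641, 0.0036, 0.2106]
tool_rot: [[-0.178, 0.984, -0.001], [0.984, 0.178, 0.0], [0.001, -0.0, -1.0]]
ft_force: [1.8, 0.8, -0.2]
opening: 0.002
gripper_force: 0.9
```

Emit:
jog_arm(increments=[[[-0.145,-0.026,-0.045,0,0,0,1],[-0.145,-0.026,-0.045,0,0,0,1],[-0.145,-0.026,-0.045,0,0,0,1],[-0.145,-0.026,-0.045,0,0,0,1],[-0.145,-0.026,-0.05,0,0,0,1],[-0.145,-0.026,-0.05,0,0,0,1],[-0.145,-0.026,-0.05,0,0,0,1],[-0.145,-0.026,-0.05,0,0,0,1]]])

```text
time_s: 21.98
eef_pos: [0.6064, -0.003, 0.1992]
tool_rot: [[-0.178, 0.984, -0.0], [0.984, 0.178, -0.0], [-0.0, -0.0, -1.0]]
ft_force: [2.0, 1.1, -0.8]
opening: 0.004
gripper_force: 0.8
```

Emit:
jog_arm(increments=[[[-0.12,-0.022,-0.07,0,0,0,1],[-0.12,-0.022,-0.07,0,0,0,1],[-0.12,-0.022,-0.07,0,0,0,1],[-0.12,-0.022,-0.07,0,0,0,1],[-0.12,-0.022,-0.07,0,0,0,1],[-0.12,-0.022,-0.07,0,0,0,1],[-0.12,-0.022,-0.07,0,0,0,1],[-0.12,-0.022,-0.07,0,0,0,1]]])

```text
time_s: 22.65
eef_pos: [0.5778, -0.0081, 0.1824]
tool_rot: [[-0.178, 0.984, 0.0], [0.984, 0.178, -0.0], [-0.0, 0.0, -1.0]]
ft_force: [1.7, 0.8, 0.3]
opening: 0.004
gripper_force: 0.7
```

Emit:
jog_arm(increments=[[[-0.106,-0.02,-0.092,0,0,0,1],[-0.106,-0.02,-0.092,0,0,0,1],[-0.106,-0.02,-0.092,0,0,0,1],[-0.106,-0.02,-0.092,0,0,0,1],[-0.106,-0.02,-0.092,0,0,0,1],[-0.106,-0.02,-0.092,0,0,0,1],[-0.106,-0.02,-0.092,0,0,0,1],[-0.106,-0.02,-0.092,0,0,0,1]]])

```text
time_s: 23.32
eef_pos: [0.5525, -0.0127, 0.1603]
tool_rot: [[-0.178, 0.984, 0.001], [0.984, 0.178, 0.0], [0.0, 0.001, -1.0]]
ft_force: [0.7, 0.3, 1.2]
opening: 0.006
gripper_force: 0.7
```

Emit:
jog_arm(increments=[[[-0.086,-0.014,-0.112,0,0,0,1],[-0.086,-0.014,-0.112,0,0,0,1],[-0.086,-0.014,-0.112,0,0,0,1],[-0.086,-0.014,-0.112,0,0,0,1],[-0.086,-0.014,-0.112,0,0,0,1],[-0.086,-0.014,-0.112,0,0,0,1],[-0.086,-0.014,-0.112,0,0,0,1],[-0.086,-0.014,-0.112,0,0,0,1]]])

```text
time_s: 23.98
eef_pos: [0.532, -0.0164, 0.1334]
tool_rot: [[-0.178, 0.984, 0.001], [0.984, 0.178, -0.0], [-0.0, 0.001, -1.0]]
ft_force: [1.4, -0.3, 0.9]
opening: 0.005
gripper_force: 0.6
```

Emit:
jog_arm(increments=[[[-0.063,-0.01,-0.125,0,0,0,1],[-0.063,-0.01,-0.125,0,0,0,1],[-0.063,-0.01,-0.125,0,0,0,1],[-0.063,-0.01,-0.125,0,0,0,1],[-0.063,-0.01,-0.125,0,0,0,1],[-0.063,-0.01,-0.125,0,0,0,1],[-0.063,-0.01,-0.125,0,0,0,1],[-0.063,-0.01,-0.125,0,0,0,1]]])

```text
time_s: 24.65
eef_pos: [0.517, -0.0186, 0.1035]
tool_rot: [[-0.178, 0.984, 0.001], [0.984, 0.178, 0.0], [-0.0, 0.001, -1.0]]
ft_force: [0.1, -0.3, 0.3]
opening: 0.004
gripper_force: 0.5
```

Emit:
jog_arm(increments=[[[-0.07,-0.012,-0.09,0,0,0,1],[-0.07,-0.012,-0.09,0,0,0,1],[-0.07,-0.012,-0.09,0,0,0,1],[-0.07,-0.012,-0.09,0,0,0,1],[-0.07,-0.012,-0.09,0,0,0,1],[-0.07,-0.012,-0.09,0,0,0,1],[-0.07,-0.012,-0.09,0,0,0,1],[0,0,0,0,0,0,1]]])

```text
time_s: 25.32
eef_pos: [0.5012, -0.0211, 0.0842]
tool_rot: [[-0.178, 0.984, -0.002], [0.984, 0.178, 0.0], [0.0, -0.002, -1.0]]
ft_force: [-0.2, -0.4, 0.1]
opening: 0.006
gripper_force: 0.0
```

Emit:
jog_arm(increments=[[[-0.09,-0.016,0,0,0,0,1],[-0.09,-0.016,0,0,0,0,1],[-0.09,-0.016,0,0,0,0,1],[0,0,-0.06,0,0,0,1],[0,0,-0.06,0,0,0,1],[0,0,-0.06,0,0,0,1],[0,0,-0.06,0,0,0,1]]])

```text
time_s: 25.9
eef_pos: [0.4939, -0.0226, 0.0775]
tool_rot: [[-0.178, 0.984, -0.0], [0.984, 0.178, -0.0], [0.0, -0.0, -1.0]]
ft_force: [-0.1, -0.2, 0.4]
opening: 0.004
gripper_force: 0.5
```

Emit:
jog_arm(increments=[[[0,0,-0.06,0,0,0,1],[0,0,-0.06,0,0,0,1],[0,0,-0.06,0,0,0,1],[0,0,-0.06,0,0,0,1],[0,0,0,0,0,0,1]]])

```text
time_s: 26.32
eef_pos: [0.4939, -0.0225, 0.07]
tool_rot: [[-0.178, 0.984, -0.0], [0.984, 0.178, 0.0], [0.0, -0.0, -1.0]]
ft_force: [0.0, 0.7, -0.3]
opening: 0.006
gripper_force: 0.0
```

Emit:
jog_arm(increments=[[[0,0,-0.05,0,0,0,1],[0,0,-0.05,0,0,0,1],[0,0,0,0,0,0,1]]])

```text
time_s: 26.57
eef_pos: [0.494, -0.0226, 0.0672]
tool_rot: [[-0.178, 0.984, -0.0], [0.984, 0.178, 0.0], [0.0, -0.0, -1.0]]
ft_force: [0.3, -0.3, 0.7]
opening: 0.005
gripper_force: 0.0
```

Emit:
jog_arm(increments=[[[0,0,-0.05,0,0,0,1],[0,0,-0.05,0,0,0,1],[0,0,0,0,0,0,1]]])

```text
time_s: 26.82
eef_pos: [0.494, -0.0226, 0.0642]
tool_rot: [[-0.178, 0.984, -0.0], [0.984, 0.178, -0.0], [0.0, -0.0, -1.0]]
ft_force: [-0.4, 0.2, -0.8]
opening: 0.005
gripper_force: 0.0
```

Emit:
jog_arm(increments=[[[0,0,-0.05,0,0,0,1],[0,0,0,0,0,0,1]]])

```text
time_s: 26.98
eef_pos: [0.4941, -0.0226, 0.0628]
tool_rot: [[-0.178, 0.984, 0.0], [0.984, 0.178, 0.0], [-0.0, 0.0, -1.0]]
ft_force: [0.1, -0.7, 0.3]
opening: 0.004
gripper_force: 0.0
```

Emit:
jog_arm(increments=[[[0,0,-0.05,0,0,0,1],[0,0,0,0,0,0,1]]])

```text
time_s: 27.15
eef_pos: [0.4941, -0.0226, 0.0618]
tool_rot: [[-0.178, 0.984, 0.0], [0.984, 0.178, -0.0], [-0.0, 0.0, -1.0]]
ft_force: [-0.6, 0.1, 0.7]
opening: 0.003
gripper_force: 1.0
```

Emit:
jog_arm(increments=[[[0,0,-0.05,0,0,0,1],[0,0,0,0,0,0,1]]])

```text
time_s: 27.32
eef_pos: [0.4941, -0.0226, 0.0612]
tool_rot: [[-0.178, 0.984, 0.0], [0.984, 0.178, -0.0], [-0.0, 0.0, -1.0]]
ft_force: [-3.5, -0.2, 6.0]
opening: 0.002
gripper_force: 3.2
```

Emit:
jog_arm(increments=[[[0,0,-0.05,0,0,0,1],[0,0,0,0,0,0,1]]])

```text
time_s: 27.48
eef_pos: [0.4941, -0.0226, 0.0604]
tool_rot: [[-0.178, 0.984, 0.0], [0.984, 0.178, -0.0], [-0.0, 0.0, -1.0]]
ft_force: [-4.3, 1.1, 9.6]
opening: 0.006
gripper_force: 4.7
```

Emit:
jog_arm(increments=[[[0,0,-0.05,0,0,0,1],[0,0,0,0,0,0,1]]])

```text
time_s: 27.65
eef_pos: [0.4939, -0.0226, 0.0593]
tool_rot: [[-0.178, 0.984, 0.0], [0.984, 0.178, -0.0], [-0.0, 0.0, -1.0]]
ft_force: [-5.1, 0.0, 11.4]
opening: 0.005
gripper_force: 5.5
```

Emit:
jog_arm(increments=[[[0,0,-0.05,0,0,0,1],[0,0,0,0,0,0,1]]])

```text
time_s: 27.82
eef_pos: [0.4938, -0.0227, 0.0576]
tool_rot: [[-0.178, 0.984, 0.0], [0.984, 0.178, -0.001], [-0.001, -0.0, -1.0]]
ft_force: [-4.3, -0.5, 9.5]
opening: 0.002
gripper_force: 5.1
```

Emit:
jog_arm(increments=[[[0,0,-0.05,0,0,0,1],[0,0,0,0,0,0,1],[0,0,0,0,0,0,1]]])

```text
time_s: 28.07
eef_pos: [0.4936, -0.0227, 0.0546]
tool_rot: [[-0.178, 0.984, -0.001], [0.984, 0.178, -0.0], [-0.0, -0.001, -1.0]]
ft_force: [-2.9, -0.2, 3.9]
opening: 0.001
gripper_force: 1.6
```

Emit:
jog_arm(increments=[[[0,0,-0.05,0,0,0,1],[0,0,0,0,0,0,1],[0,0,0,0,0,0,1]]])

```text
time_s: 28.32
eef_pos: [0.4941, -0.0226, 0.0529]
tool_rot: [[-0.178, 0.984, 0.0], [0.984, 0.178, -0.0], [-0.0, 0.0, -1.0]]
ft_force: [-2.4, 0.2, 5.4]
opening: 0.008
gripper_force: 2.6
```

Emit:
jog_arm(increments=[[[0,0,-0.05,0,0,0,1],[0,0,0,0,0,0,1],[0,0,0,0,0,0,1]]])

```text
time_s: 28.57
eef_pos: [0.4942, -0.0226, 0.0528]
tool_rot: [[-0.178, 0.984, 0.001], [0.984, 0.178, -0.0], [-0.0, 0.001, -1.0]]
ft_force: [-5.1, 0.4, 11.7]
opening: 0.005
gripper_force: 5.6
```

The catch snapped: force dropped from 11 to 4 N, then a hard stop at tip height 0.070, which is the shut height. I'll retreat and check the lid numerically.

Emit:
jog_arm(increments=[[[0,0,0.3,0,0,0,1],[0,0,0.6,0,0,0,1],[0,0,0.8,0,0,0,1],[0,0,0.8,0,0,0,1],[0,0,0.8,0,0,0,1],[-0.5,-0.2,0.8,0,0,0,1],[-0.8,-0.2,0.6,0,0,0,1],[-0.8,0,0.3,0,0,0,1]]])

```text
time_s: 29.23
eef_pos: [0.4321, -0.0353, 0.2034]
tool_rot: [[-0.178, 0.984, 0.004], [0.984, 0.178, -0.001], [-0.002, 0.004, -1.0]]
ft_force: [0.1, -0.8, 0.8]
opening: 0.01
gripper_force: 0.0
```

Emit:
jog_arm(increments=[[[-0.8,0,0,0,0,0,1],[-0.8,0,0,0,0,0,1],[-0.6,0,0,0,0,0,1],[-0.3,0,0,0,0,0,1],[0,0,0,0,0,0,1],[0,0,0,0,0,0,1],[0,0,0,0,0,0,1]]])

```text
time_s: 29.82
eef_pos: [0.3569, -0.0346, 0.2009]
tool_rot: [[-0.178, 0.984, 0.0], [0.984, 0.178, 0.0], [0.0, 0.0, -1.0]]
ft_force: [-0.6, 0.9, 0.1]
opening: 0.005
gripper_force: 0.0
```

```bash
python3 - <<'E'
from fit import *
q=(.570,-.008,.183);L=[(.197,.113,.0105),(.197,-.113,.0105),(0,-.113,.0105),(0,.113,.0105)]
for n in("side","top"):
    s=snapshot(n);hsv=cv2.cvtColor(s["pixels"],cv2.COLOR_RGB2HSV)
    m=((hsv[...,1]<45)&(hsv[...,2]>80)).astype(np.uint8)
    roi=np.zeros_like(m);cv2.fillConvexPoly(roi,cv2.convexHull(proj(s,boxP(q,lid(.0,[(.225,.14,.06),(.225,-.14,.06),(-.0,-.14,.06),(-.0,.14,.06),(.225,.14,-.03),(.225,-.14,-.03),(0,.14,-.03),(0,-.14,-.03)]))).astype(np.int32)),1)
    c=max(cv2.findContours(m&roi,0,2)[0],key=cv2.contourArea)
    print(n,cv2.contourArea(c),cv2.approxPolyDP(c,4,True)[:,0].tolist())
    for th in(0,.05):print(th,proj(s,boxP(q,lid(th,L))).round(1).tolist())
print(state()["eef_pos"],state()["ft_force"],state()["time_s"])
E
```

```text
side 2706.0 [[254, 209], [293, 245], [349, 223], [305, 193]]
0 [[253.7, 209.8], [294.1, 243.9], [349.2, 222.7], [304.7, 193.6]]
0.05 [[253.8, 207.0], [294.3, 240.8], [349.3, 222.6], [304.9, 193.5]]
top 6608.5 [[307, 131], [222, 147], [236, 221], [323, 204]]
0 [[235.2, 222.8], [323.1, 205.8], [307.6, 131.1], [221.2, 147.6]]
0.05 [[234.8, 222.2], [323.4, 205.1], [307.6, 130.9], [221.2, 147.4]]
[ 0.35678377 -0.03456548  0.20074621] [ 0.4838354  -0.1618197   0.09503142] 29.9167
```

The side view matches a lid angle of 0 to within a pixel, not 0.05, so the lid is shut.

```bash
python3 -c "from h import *; print(sign_off())"
```

```text
the job is handed in; nothing more can be done
None
```

The job is handed in at about 30 s: the wafer bar was flush against the front wall, label up, when I last looked before closing, and the lid is fully shut with the catch snapped; I did not re-measure the jar, mug or teaspoon, but saw no sign of contact with them.

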